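# Swing the slide tray home on the stage plate and clip it down

### The job

The slide tray sits on the pivot pin of the microscope's stage plate but is swung out: push it near its free end, round the pin, until it is fully home against the stop screw, and keep it pressed there with a steady push of about 8 N for a good second (the glass slides will not stand more than 20 N). Then turn the stage clip by its thumb knob until it points along the tray, over its end, leaving the tray flat, on its pin and home, and the things standing about where they are.

Things in the scene. Friction and masses are not known exactly. Their poses are not given: they have to be found in the camera images.
- plate: Fixed dark steel stage plate on the bench, 280 x 370 x 10 mm (x, y, z); origin at the centre of its underside, top at z = 10 mm. Pivot pin: upright steel dowel, 12 mm diameter, 19 mm tall, at x = +50, y = +125 mm. Stop screw on the +x side, stage clip at the -y end.
- tray: Loose aluminium tray of glass slides, 272 x 86 x 14 mm, 0.28 to 0.56 kg, flat on the plate. Origin on the axis of its pivot hole (13 mm, over the pin), underside. x runs along it: hole end at -22, free end at +250 mm; upright long edges at y = -43 and +43 mm. Starts swung out 0.35 to 0.65 rad towards the plate's -x. Home: +y edge on the stop, x within 0.04 rad of the plate's -y. Push the -y edge.
- tray_end (a point): Middle of the tray's free end face, 7 mm above its underside. The last 36 mm before it are a solid land, on which the clip comes to rest. Pushed here the tray slides at 1 to 3 N; a push that keeps growing past 4 N means that it has met the stop.
- stop: Fixed stop on the plate: aluminium block 24 x 30 x 18 mm, front face at plate x = +107 mm, with a round-nosed steel screw (10 mm diameter, 8 mm above the plate) pointing to the plate's -x. The nose sticks out of the block by 7 to 21 mm: locked, but set differently each time and not measured, so feel for it. Origin on the plate's top at plate x = +93, y = -75 mm, under the nose's mean tip.
- clip (a joint): Angle of the stage clip (rad): 0 when its leaf points to the plate's -x, clear of the tray; grows clockwise seen from above; 1.57 when it points to the plate's +y, along the tray; end stop 1.75. Starts at 0 to 0.3. Stays where left; takes 1 to 2 N at the knob, about 3 N where the nose climbs onto the tray's end (from about 0.6 rad).
- clip_pivot (a point): Top of the clip's collar, on its turning axis (plate x = +50, y = -160 mm), 34 mm above the bench.
- clip_knob (a point): Top centre of the clip's upright thumb knob, 11 mm diameter, 21 mm tall, 55 mm from the turning axis, above the leaf's rounded nose; 50 mm above the bench, the knob's foot 29 mm above it. The springy leaf presses the tray down with about 3 N.
- meter: Bystander: orange hand multimeter, 170 x 85 x 44 mm, origin at the centre of its underside.
- sample_box: Bystander: clear plastic compartment box, 164 x 114 x 34 mm, origin at the centre of its underside.
- objective: Bystander: loose steel microscope objective standing on the plate's near left corner, 32 mm diameter, 42 mm tall, origin at the centre of its underside.

How it is judged:
On the way, in this order (a step that is already met when the one before it is completed fails the run):
1. the tray is home (its edge within 2 mm of the stop screw's nose), bears on the stop, and the fingers push it there with a steady 5 to 12 N for 0.8 s, the clip still clear of it (under 0.5 rad) (y of screw_c0 in the frame of tray below 0.05 m and contact force between tray and stop above 0.5 N and contact force between the fingers and tray between 5 and 12 N and value of joint clip below 0.5 rad), for 0.8 s.
2. the clip is turned over the tray's end (1.15 rad or more) (value of joint clip above 1.15 rad), for 0.2 s.
At the end, for the whole second after the job is handed in: The tray lies flat on the plate and on its pin, its long edge within 2 mm of the stop screw's nose, at rest; the clip lies over the tray's free end at 1.15 rad or more (y of screw_c0 in the frame of tray below 0.05 m and x of tray in the frame of plate between 0.046 and 0.054 m and y of tray in the frame of plate between 0.121 and 0.129 m and angle between tray's own z axis and vertical below 0.03 rad and value of joint clip above 1.15 rad and linear speed of tray below 0.01 m/s and angular speed of tray below 0.05 rad/s); the robot touches nothing.
It fails at once if the tray is pushed with more than 20 N (contact force between the fingers and tray above 20 N or contact force between tray and stop above 20 N).
It fails at once if the tray is pushed or held elsewhere than near its free end (tool more than 120 mm from it) (contact force between the fingers and tray above 1 N and horizontal distance between the grasp point and tray_end above 0.12 m).
It fails at once if the tray is lifted or tipped off the plate (angle between tray's own z axis and vertical above 0.08 rad).
It fails at once if a bystander is moved by more than 10 mm (distance of any of meter, sample_box, objective from where it was at the start of the episode above 0.01 m).
It also fails if it takes over 54 s, if anything falls off the work surface, if the arm or the gripper's body presses on something with over 40 N, if the wrist force passes 120 N, or if a joint passes its speed limit or range.

### The arm

A 6-joint arm with a two-finger parallel gripper is mounted at the origin on the work surface. World frame = base frame: x ahead of the robot, y to its left, z up, the work surface at z = 0. Lengths are in m, angles in rad, forces in N, time in s.
With the tool pointing down it reaches from about 0.375 to 0.75 m from the base axis. Payload 9 kg.
Tool frame: the origin (TCP) lies midway between the tips of the shut fingers; the grasp point (between the pads) lies hold_point_z behind it (hold_point_z is the distance from the TCP to the grasp point, in m); z points along the fingers, y is the line along which they close (so a half turn about z gives the same grasp; the last joint's range is limited). The gripper opens to 85 mm and grips with 20 to 120 N. Pads are 22 mm wide; open, the fingers measure 114 mm over their backs; the gripper's body (76 mm by 85 mm) begins 54 mm behind the grasp point. The pads swing forward as they close: fully open they stand 13 mm farther back than shut.
Start: joints at [0.909, 0.104, 0.097, 1.564, 0, 1.353], TCP at [0.258, 0.542, 0.231] pointing down, gripper open.
Joint ranges: [-2.99, 2.99], [-0.84, 1.86], [-1.1, 1.16], [-1.84, 2.11], [-1.51, 1.56], [-3.14, 3.14]. Speed limits (rad/s): [2.22, 2.22, 2.57, 3.14, 3.14, 3.14].

### API

Orientations are given as a unit quaternion [w, x, y, z].
In Python, from bench import * gives the robot as it stands. Calls block until the motion is done:
- move_ptp(position, orientation): joint-space move of the TCP to a pose.
- move_linear(position, v=0.15, orientation=None, contact_N=None): straight line of the TCP; orientation=None keeps the orientation; v is the mean speed in m/s. With contact_N (N) it stops when the force on the tool has changed by that much, and returns True; else False.
- movej(angles): joint-space move.
- command_gripper(opening, effort=None): opening from 0.0 (shut) to 1.0 (fully open); effort is the grip in N (None keeps the last); returns when the fingers have stopped.
- pause(seconds).
- inverse_kinematics(position, orientation): joint angles nearest the present ones, or None.
- get_obs(): the state.
- capture(name): name is "scene" or "side" or "wrist"; returns a dict with "frame" (420x560x3 uint8, red, green, blue), "range_z" (420x560 float32, m along the optical axis (not along the pixel's ray), 0 where there is no reading), "camera_matrix" (3x3 intrinsics, pixels), "view" (4x4, takes a point from world to camera coordinates); the wrist camera has in their place "T_tool_cam" (4x4, takes a point from camera to tool coordinates, whose origin is the TCP and whose axes are the flange's). Camera axes: x right, y down, z forward; pixel columns grow to the right and rows downward; lengths in m; the calibration is good to about 2 mm. A picture is of the moment at which its call begins: read the wrist's pose just before it.
A pose or a line that the arm cannot do raises MotionError and nothing moves.
- hand_in(): hands the job in; it is judged then, once.
Trained networks look in a picture, given as the dict that the camera call returned (one of the last four; its "shot" number tells which), for a name from the list of things; names that differ only in an ending like _2 or _b are one class to them, and where a whole thing is asked for, a point or a joint stands for the part that bears it (a point fixed in the world has none). Each returns a list of dicts, best first, with "score" (0 to 1); they miss things now and then, are a little off and sometimes report something else, mostly with a low value. They report only what shows in the picture. A call takes as long as a camera call.
- look_for(label, picture): "rect" ([left, top, right, bottom] in pixels, round what is visible of it).
- outline_of(label, picture): "region" (420x560 bool, what is visible of it) and "rect" ([left, top, right, bottom] in pixels, round what is visible of it).
- mark_of(label, picture): "point" ([row, column] in pixels: a listed point, or the origin of a listed thing).
The state is a dict: "time_s": time; "joint_positions": joint angles; "joint_vel": joint speeds; "joint_torque": joint torques, N m; "position": TCP position; "ee_rot": TCP orientation; "ft_force": force on the tool from outside, world axes, zero at the start; "wrist_torque": the same for the moment, N m; "finger_gap": opening from 0.0 (shut) to 1.0 (fully open); "grasp_force": force on a finger pad.
Only numpy, scipy, OpenCV 4.12 (cv2) and the standard library are available. Lean on these libraries where they do the work, as an engineer would, in place of code of your own. Each camera call takes 0.05 s, during which the arm holds its last target. There are 200 camera calls.

## Working session

There is one attempt and no reset: what is moved stays moved. The work goes in short steps, each a Python script; the robot and the scene stay as the last script left them, time stands still between calls to the robot, and variables do not carry over. Pictures are saved under pics/ and viewed, at most 10 in all, crops included, and the job is handed in when it is done.

```bash
ls; mkdir -p pics; cat > h.py <<'E'
from bench import *
import numpy as np, cv2
def px2w(p,row,col,z=None):
    K=p["camera_matrix"];T=np.linalg.inv(p["view"])
    r=np.array([(col-K[0,2])/K[0,0],(row-K[1,2])/K[1,1],1.])
    if z is None: d=p["range_z"][int(row),int(col)]
    else:
        w=T[:3,:3]@r; d=(z-T[2,3])/w[2]
    return T[:3,:3]@(r*d)+T[:3,3]
E
python3 - <<'E'
from h import *
o=get_obs();print({k:o[k] for k in("time_s","position","ee_rot","ft_force")})
import bench
try: print(hold_point_z)
except Exception as e: print(e)
for n in("scene","side"):
    p=capture(n);cv2.imwrite(f"pics/{n}0.png",p["frame"][:,:,::-1])
    for l,z in(("plate",0),("tray",.01),("tray_end",.017),("stop",.01),("clip_pivot",.034),("clip_knob",.05),("meter",0),("sample_box",0),("objective",.01)):
        m=mark_of(l,p)
        for a in m[:1]: print(n,l,round(a["score"],2),np.round(a["point"]),px2w(p,*a["point"],z).round(4))
E
```

```text
pics
{'time_s': 0.0, 'position': array([0.2574213 , 0.54161527, 0.23052583]), 'ee_rot': array([-2.87542160e-04,  2.20090054e-01,  9.75479339e-01, -5.87363978e-04]), 'ft_force': array([ 0.15547954, -0.1415152 ,  0.12835912])}
0.0187
scene plate 0.56 [216. 295.] [0.5852 0.0426 0.    ]
scene tray 0.87 [197. 338.] [0.6445 0.1691 0.01  ]
scene tray_end 0.98 [213. 253.] [ 0.4991 -0.0336  0.017 ]
scene stop 0.45 [249. 307.] [ 0.6793 -0.027   0.01  ]
scene clip_pivot 0.47 [256. 270.] [ 0.6296 -0.1163  0.034 ]
scene clip_knob 0.51 [238. 258.] [ 0.5812 -0.1032  0.05  ]
scene sample_box 0.76 [316. 130.] [ 0.4734 -0.4278  0.    ]
scene objective 0.41 [168. 301.] [0.493  0.1936 0.01  ]
side plate 0.97 [240. 259.] [ 0.5883  0.0496 -0.    ]
side tray 0.85 [276. 229.] [0.6382 0.1644 0.01  ]
side tray_end 0.87 [212. 301.] [ 0.4971 -0.037   0.017 ]
side stop 0.72 [205. 227.] [ 0.6828 -0.0369  0.01  ]
side clip_pivot 0.46 [178. 252.] [ 0.6317 -0.1148  0.034 ]
side clip_knob 0.67 [178. 272.] [ 0.5809 -0.1083  0.05  ]
side meter 0.71 [411. 241.] [0.5586 0.448  0.    ]
side sample_box 0.92 [114. 328.] [ 0.4555 -0.4381  0.    ]
side objective 0.51 [292. 293.] [0.4905 0.187  0.01  ]
```

View pics/scene0.png

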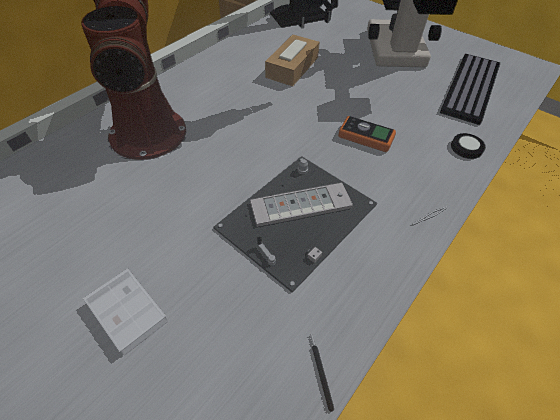

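View pics/side0.png

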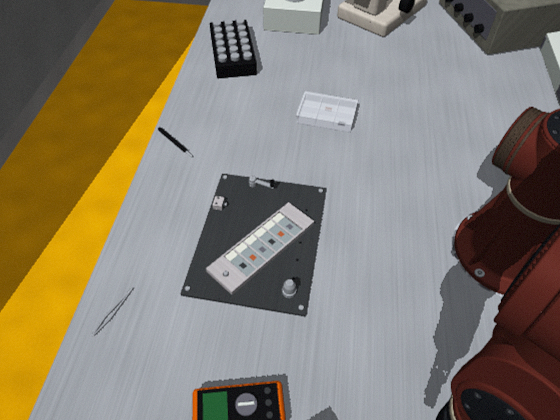

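Both pictures show the tray swung toward the robot. The stop is at scene (315,254), the clip at (264,250), the objective at (302,166) and the meter at (367,133). The network marks agree with this: pin to pivot measures 0.282 m, pin to tray end 0.248 m, and the tray is swung out about 0.58 rad. Next I take one wrist look from above to refine the plate pose.

```bash
cat >> h.py <<'E'
def quat(a): # tool down, tool x axis at world heading a
    # 180deg about axis at heading a/2
    return [0,np.cos(a/2),np.sin(a/2),0]
def wrist():
    from scipy.spatial.transform import Rotation as R
    o=get_obs();p=dict(capture("wrist"));q=o["ee_rot"]
    T=np.eye(4);T[:3,:3]=R.from_quat([q[1],q[2],q[3],q[0]]).as_matrix();T[:3,3]=o["position"]
    v=dict(p);v["view"]=np.linalg.inv(T@p["T_tool_cam"]);return p,v
E
python3 - <<'E'
from h import *
for s in (0.,np.pi):
    print(s,[None if (j:=inverse_kinematics([x,y,z],quat(s-.037+d))) is None else np.round(j,2) for x,y,z,d in((.46,.03,.02,-.58),(.58,-.05,.02,0),(.52,0,.33,0))])
command_gripper(0.0)
move_ptp([.52,.0,.33],quat(np.pi-.037))
p,v=wrist();print(np.round(p["T_tool_cam"],3).tolist(),get_obs()["time_s"])
cv2.imwrite("pics/w0.png",p["frame"][:,:,::-1])
for l,z in(("plate",0),("tray",.01),("tray_end",.017),("stop",.01),("clip_pivot",.034),("clip_knob",.05),("objective",.01)):
    for a in mark_of(l,p)[:1]: print(l,round(a["score"],2),np.round(a["point"]),px2w(v,*a["point"],z).round(4))
E
```

```text
0.0 [array([-0.22, -0.26, -0.64,  1.19,  0.  , -2.74]), array([-0.31,  0.12, -0.27,  1.18,  0.  ,  2.87]), array([-0.25, -0.09,  0.08,  1.74,  0.  ,  2.93])]
3.141592653589793 [array([-0.22, -0.26, -0.64,  1.19,  0.  ,  0.4 ]), array([-0.31,  0.12, -0.27,  1.18,  0.  , -0.27]), array([-0.25, -0.09,  0.08,  1.74,  0.  , -0.21])]
[[0.001, -0.949, -0.315, 0.081], [1.0, 0.001, -0.001, 0.001], [0.001, -0.315, 0.949, -0.143], [0.0, 0.0, 0.0, 1.0]] 4.0
plate 0.57 [203. 314.] [0.5892 0.0453 0.    ]
tray 0.73 [241. 397.] [0.6489 0.1665 0.01  ]
tray_end 0.81 [143. 255.] [ 0.4973 -0.0331  0.017 ]
clip_pivot 0.97 [242. 198.] [ 0.6286 -0.119   0.034 ]
clip_knob 0.76 [212. 208.] [ 0.5796 -0.0971  0.05  ]
objective 0.66 [134. 423.] [0.4948 0.1891 0.01  ]
```

View pics/w0.png

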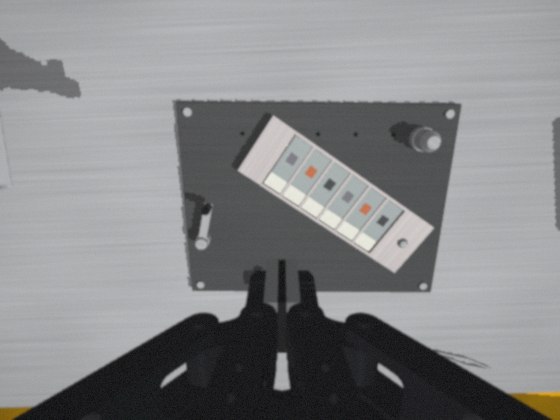

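The wrist view shows plate corners at (177,101), (460,103), (431,291) and (191,291), the pin at (402,243), the clip collar at (202,243) and the knob at (207,208). I'll fit the plate pose from the corners and then make the push.

```bash
cat > geo.py <<'E'
from h import *
E
python3 - <<'E'
from h import *
p,v=wrist()
C=np.array([px2w(v,r,c,.01)[:2] for c,r in((177,101),(460,103),(431,291),(191,291))])
P=np.array([(-.14,-.185),(-.14,.185),(.14,.185),(.14,-.185)])
def fit(P,C):
    a=P-P.mean(0);b=C-C.mean(0)
    th=np.arctan2((a[:,0]*b[:,1]-a[:,1]*b[:,0]).sum(),(a*b).sum());R=np.array([[np.cos(th),-np.sin(th)],[np.sin(th),np.cos(th)]])
    t=C.mean(0)-R@P.mean(0);return th,t,(C-P@R.T-t)
print(C.round(4).tolist());print(fit(P,C))
print("pin",px2w(v,243,402,.029),"knob",px2w(v,208,207,.05),"collar",px2w(v,243,202,.034))
s=capture("side")
C=np.array([px2w(s,r,c,.01)[:2] for c,r in((326,188),(306,315),(182,295),(222,175))]);print(fit(P,C))
E
```

```text
[[0.4416, -0.1313], [0.4572, 0.2331], [0.7345, 0.2238], [0.7213, -0.1466]]
(np.float64(-0.04098555177827287), array([0.58862204, 0.0447471 ]), array([[ 3.99529292e-04,  3.07094389e-03],
       [ 8.30697642e-04, -2.21841700e-03],
       [-1.60718972e-03, -5.32668015e-05],
       [ 3.76962788e-04, -7.99260088e-04]]))
pin [0.64310248 0.16610101 0.029     ] knob [ 0.57473575 -0.09816684  0.05      ] collar [ 0.63085422 -0.11436526  0.034     ]
(np.float64(-0.035724918084167105), array([0.58653436, 0.04945002]), array([[ 0.00110745,  0.0004239 ],
       [ 0.0034903 , -0.00231373],
       [-0.00233604, -0.00192607],
       [-0.00226171,  0.0038159 ]]))
```

```bash
cat > geo.py <<'E'
from h import *
TH=-.039;T0=np.array([.588,.046]);c,s=np.cos(TH),np.sin(TH);RP=np.array([[c,-s],[s,c]])
def pw(x,y,z): return np.r_[RP@[x,y]+T0,z]
def push(th,off=0.,z=.015,L=.215):
    d=.054+off
    return pw(.05-L*np.sin(th)-d*np.cos(th),.125-L*np.cos(th)+d*np.sin(th),z)
def pq(th): return quat(np.pi+TH-th)   # tool x pointing away from the tray
def pf(th):  # push force along the tray's +y
    a=TH-th; f=get_obs()["ft_force"]; return -(f[0]*np.cos(a)+f[1]*np.sin(a))
E
python3 - <<'E'
from geo import *
a=.58
move_ptp(push(a,.025,.12),pq(a))
print(move_linear(push(a,.025),contact_N=6), get_obs()["position"],get_obs()["ft_force"])
print("touch",move_linear(push(a,-.02),v=.03,contact_N=1.0))
o=get_obs();print(o["time_s"],o["position"],push(a),pf(a),o["ft_force"])
p=capture("side");cv2.imwrite("pics/s1.png",cv2.resize(p["frame"][130:340,140:420,::-1],None,fx=2,fy=2))
E
```

```text
False [0.45464679 0.03947381 0.0161118 ] [ 0.67867174 -0.10217723 -0.02831805]
touch True
7.0833 [0.47379965 0.02513195 0.01465772] [0.47410744 0.02517867 0.015     ] 0.21316026258704063 [-0.35227581 -0.12711359 -0.50277875]
```

View pics/s1.png

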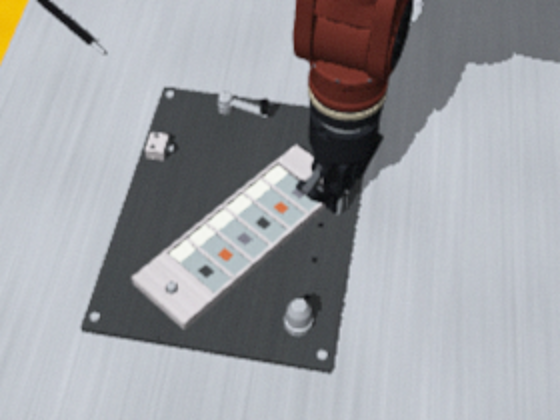

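The fingers stand at the tray's near edge close to the free end, at crop (330,195), and contact came within 0.5 mm of where I predicted. Now I swing the tray home.

```bash
python3 - <<'E'
from geo import *
for a in (.45,.32,.2,.1):
    hit=move_linear(push(a),v=.06,orientation=pq(a),contact_N=7)
    print(a,hit,round(pf(a),2))
    if hit: break
else:
  while a>-.06 and not hit:
    a-=.02; hit=move_linear(push(a),v=.02,orientation=pq(a),contact_N=3.5); f=pf(a)
    print(round(a,2),hit,round(f,2))
    if f>4: break
o=get_obs();print(o["time_s"],o["position"],push(a),o["ft_force"])
E
```

```text
0.45 False -1.52
0.32 False 0.46
0.2 False 0.55
0.1 False 0.67
0.08 False 0.74
0.06 True -0.35
10.1083 [ 0.56467127 -0.03855119  0.01446135] [ 0.56784991 -0.03965454  0.015     ] [0.36600431 0.1461023  0.78548916]
```

```bash
python3 - <<'E'
from geo import *
a=.06;f=0
def F(n=4):
    r=[]
    for _ in range(n): r.append(pf(a)); pause(.02)
    return np.mean(r)
d=np.array([np.cos(TH-a),np.sin(TH-a),0])
tgt=push(a);tgt[:2]=get_obs()["position"][:2];t0=get_obs()["time_s"]
for i in range(25):
    tgt=tgt+d*.001
    hit=move_linear(tgt,v=.01,contact_N=4); f=F()
    print(i,hit,round(f,2),get_obs()["position"][:2].round(4),round(get_obs()["time_s"],2))
    if f>3.5: break
E
```

```text
0 False 0.05 [ 0.5656 -0.0386] 10.53
1 False 2.79 [ 0.5664 -0.0388] 10.85
2 False 1.37 [ 0.5677 -0.0389] 11.17
3 False 1.33 [ 0.5688 -0.0389] 11.48
4 False 1.51 [ 0.5697 -0.0391] 11.8
5 False 1.85 [ 0.5707 -0.0392] 12.12
6 False 1.65 [ 0.5717 -0.0392] 12.43
7 False 1.25 [ 0.5727 -0.0393] 12.75
8 False 1.65 [ 0.5737 -0.0394] 13.07
9 False 1.87 [ 0.5747 -0.0395] 13.38
10 False 1.38 [ 0.5757 -0.0396] 13.7
11 False 1.95 [ 0.5767 -0.0397] 14.02
12 False 2.25 [ 0.5777 -0.0398] 14.33
13 False 1.55 [ 0.5787 -0.0399] 14.65
14 False 2.04 [ 0.5797 -0.04  ] 14.97
15 False 1.7 [ 0.5807 -0.0401] 15.28
16 False 1.18 [ 0.5817 -0.0402] 15.6
17 False 1.59 [ 0.5827 -0.0403] 15.92
18 False 1.61 [ 0.5837 -0.0404] 16.23
19 False 1.77 [ 0.5846 -0.0405] 16.55
20 False 1.81 [ 0.5856 -0.0406] 16.87
21 False 4.9 [ 0.5861 -0.0407] 17.18
```

```bash
python3 - <<'E'
from geo import *
a=-.03
def F(n=5):
    r=[]
    for _ in range(n): r.append(pf(a)); pause(.02)
    return np.mean(r)
d=np.array([np.cos(TH-a),np.sin(TH-a),0])
o=get_obs();tgt=o["position"].copy();tgt[2]=.015
# commanded position leads the measured one by ~.5 mm: start from the last command
tgt[:2]+=d[:2]*.0005
ok=0
for i in range(25):
    f=F();print(i,round(f,2),get_obs()["position"][:2].round(5),round(get_obs()["time_s"],2))
    if 7<f<9.3:
        pause(.7); g=F(); print("held",round(g,2)); 
        if 6.5<g<10: pause(.7); print("held2",round(F(),2),get_obs()["time_s"]); break
        f=g
    tgt=tgt+d*np.clip((8-f)*.00008,-.0003,.0003)
    move_linear(tgt,v=.01)
E
```

```text
0 4.6 [ 0.5861  -0.04066] 17.27
1 6.32 [ 0.58614 -0.04066] 17.6
2 6.74 [ 0.58616 -0.04065] 17.93
3 7.06 [ 0.58619 -0.04066] 18.27
held 7.28
held2 7.93 19.8333
```

The tray bears on the stop and took 7–8 N for about 1.5 s. I back off, look at the tray and clip from above, and refine the knob.

```bash
python3 - <<'E'
from geo import *
move_linear(push(-.03,.03),v=.08)
move_linear(push(-.03,.03,.12),v=.25)
move_ptp(np.r_[pw(-.06,-.11,.0)[:2],.25],quat(np.pi+TH))
p,v=wrist();cv2.imwrite("pics/w1.png",p["frame"][:,:,::-1])
inv=lambda w:RP.T@(w[:2]-T0)
for l,z in(("tray",.01),("tray_end",.017),("stop",.01),("clip_pivot",.034),("clip_knob",.05)):
    for a in mark_of(l,p)[:1]: w=px2w(v,*a["point"],z);print(l,round(a["score"],2),np.round(a["point"]),w.round(4),inv(w).round(4))
print(get_obs()["time_s"])
E
```

```text
tray 0.97 [262. 472.] [0.6482 0.1698 0.01  ] [0.0554 0.126 ]
tray_end 0.83 [266. 269.] [ 0.6391 -0.081   0.017 ] [ 0.056  -0.1249]
clip_pivot 0.57 [268. 240.] [ 0.6317 -0.1142  0.034 ] [ 0.0499 -0.1583]
clip_knob 0.76 [232. 249.] [ 0.5808 -0.0984  0.05  ] [-0.0016 -0.1446]
21.8333
```

View pics/w1.png

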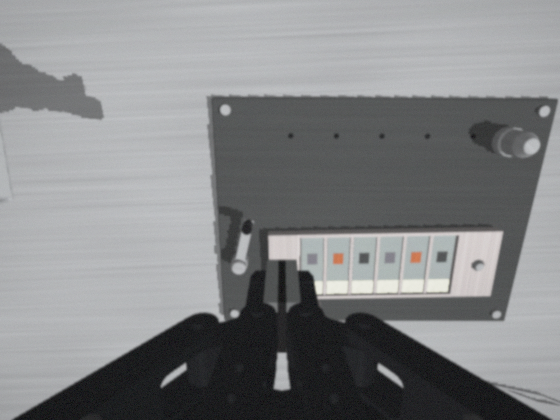

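The tray lies along the plate and on its pin at (478,265). Its free end is at (269,266), the knob at (248,228) and the collar at (239,267), which puts the clip at about 0.28 rad. Now I turn the clip.

```bash
cat >> geo.py <<'E'
def kp(f,back,z): 
    return pw(.05-.055*np.cos(f)-back*np.sin(f),-.16+.055*np.sin(f)-back*np.cos(f),z)
def kq(f): # tool x opposite to the tangent (sin f, cos f)
    return quat(TH+np.arctan2(-np.cos(f),-np.sin(f)))
E
python3 - <<'E'
from geo import *
f=.28
for g in(.28,.9,1.5):
  for h in (.0165,): print(g,np.round(inverse_kinematics(kp(g,h,.037),kq(g)),2))
move_ptp(kp(f,.035,.11),kq(f))
print("down",move_linear(kp(f,.035,.037),v=.1,contact_N=5),get_obs()["ft_force"].round(2))
print("touch",move_linear(kp(f,.005,.037),v=.03,contact_N=1.2))
o=get_obs();print(o["time_s"],o["position"],kp(f,.0165,.037),o["ft_force"].round(2))
p=capture("side");cv2.imwrite("pics/s2.png",cv2.resize(p["frame"][130:340,140:420,::-1],None,fx=2,fy=2))
E
```

```text
0.28 [-0.42  0.12 -0.24  1.21  0.   -1.67]
0.9 [-0.36  0.14 -0.22  1.21  0.   -0.99]
1.5 [-0.31  0.21 -0.14  1.22  0.   -0.34]
down False [-0.26 -0.05 -0.76]
touch True
24.6 [ 0.57356854 -0.11490924  0.03652959] [ 0.57432366 -0.11424646  0.037     ] [-0.26  0.27  0.24]
```

View pics/s2.png

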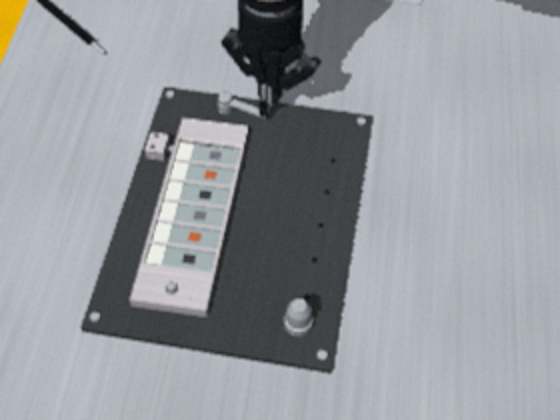

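The fingers are behind the knob, at crop (265,110), and touched it where expected. Next I sweep it round to about 1.5 rad.

```bash
python3 - <<'E'
from geo import *
for f in np.r_[np.arange(.42,1.5,.12),1.5]:
    hit=move_linear(kp(f,.0165,.037),v=.05,orientation=kq(f),contact_N=10)
    o=get_obs();print(round(f,2),hit,o["ft_force"].round(1),round(o["time_s"],2))
    if hit: break
p=capture("side");cv2.imwrite("pics/s3.png",cv2.resize(p["frame"][130:340,140:420,::-1],None,fx=2,fy=2))
E
```

```text
0.42 False [ 0.1 -0.   0.5] 24.99
0.54 False [ 0.6 -0.2 -0.4] 25.28
0.66 False [ 0.2 -0.1  0.6] 25.57
0.78 False [-0.7 -0.7 -0.4] 25.87
0.9 True [0.5 0.3 0.3] 26.07
```

View pics/s3.png

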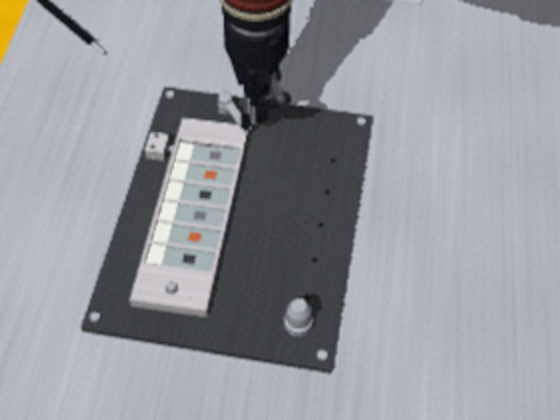

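The sweep stopped as the nose began to climb onto the tray's end. I continue more slowly and slightly higher, watching the force.

```bash
python3 - <<'E'
from geo import *
print(get_obs()["position"],kp(.84,.0165,.037))
move_linear(get_obs()["position"]+[0,0,.003],v=.05)
for f in np.arange(.86,1.51,.08):
    hit=move_linear(kp(f,.0165,.040),v=.025,orientation=kq(f),contact_N=9)
    o=get_obs();print(round(f,2),hit,o["ft_force"].round(1),o["position"].round(4),kp(f,.0165,.04).round(4),round(o["time_s"],2))
    if hit: break
p=capture("side");cv2.imwrite("pics/s4.png",cv2.resize(p["frame"][150:270,200:360,::-1],None,fx=4,fy=4))
E
```

```text
[ 0.58426246 -0.08264926  0.03648717] [ 0.5839312  -0.08399797  0.037     ]
0.86 False [ 0.3 -0.6 -0.3] [ 0.5845 -0.0832  0.04  ] [ 0.5846 -0.083   0.04  ] 26.62
0.94 False [ 0.4 -0.7 -0.7] [ 0.5873 -0.0795  0.0399] [ 0.5873 -0.0794  0.04  ] 26.96
1.02 False [ 0.2 -0.8 -0.2] [ 0.5904 -0.076   0.04  ] [ 0.5904 -0.076   0.04  ] 27.29
1.1 False [-0.5 -0.2 -0.9] [ 0.5938 -0.0727  0.04  ] [ 0.5937 -0.0728  0.04  ] 27.62
1.18 False [-1.4 -1.7  0.2] [ 0.5973 -0.0698  0.04  ] [ 0.5973 -0.0699  0.04  ] 27.96
1.26 False [-1.4  0.  -0.7] [ 0.6011 -0.0673  0.04  ] [ 0.6011 -0.0673  0.04  ] 28.29
1.34 False [-0.6 -0.1 -0.7] [ 0.6051 -0.065   0.04  ] [ 0.605 -0.065  0.04 ] 28.62
1.42 False [-0.9  1.3  0.3] [ 0.6093 -0.063   0.04  ] [ 0.6092 -0.063   0.04  ] 28.96
1.5 False [-0.5  0.1  1.3] [ 0.6135 -0.0614  0.04  ] [ 0.6135 -0.0614  0.04  ] 29.29
```

View pics/s4.png

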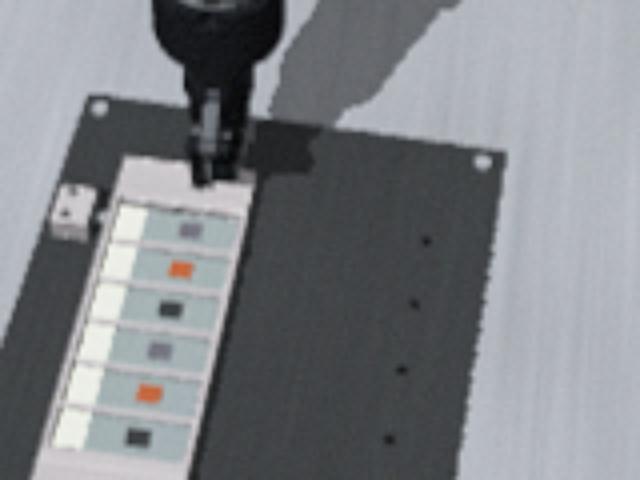

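The fingers are at crop (215,170) over the land and hide the clip. I withdraw from the knob and look.

```bash
python3 - <<'E'
from geo import *
move_linear(kp(1.5,.03,.040),v=.08)
move_linear(kp(1.5,.03,.12),v=.25)
move_ptp(np.r_[pw(-.06,-.11,.0)[:2],.25],quat(np.pi+TH))
p,v=wrist();cv2.imwrite("pics/w2.png",p["frame"][:,:,::-1])
inv=lambda w:RP.T@(w[:2]-T0)
for l,z in(("tray",.01),("tray_end",.017),("clip_pivot",.034),("clip_knob",.05)):
    for a in mark_of(l,p)[:1]: w=px2w(v,*a["point"],z);print(l,round(a["score"],2),np.round(a["point"]),w.round(4),inv(w).round(4))
print(get_obs()["time_s"])
E
```

```text
tray 0.81 [262. 473.] [0.6472 0.1707 0.01  ] [0.0543 0.1269]
tray_end 0.71 [266. 270.] [ 0.6395 -0.0796  0.017 ] [ 0.0563 -0.1235]
clip_pivot 0.75 [268. 236.] [ 0.6322 -0.1182  0.034 ] [ 0.0506 -0.1623]
31.025
```

View pics/w2.png

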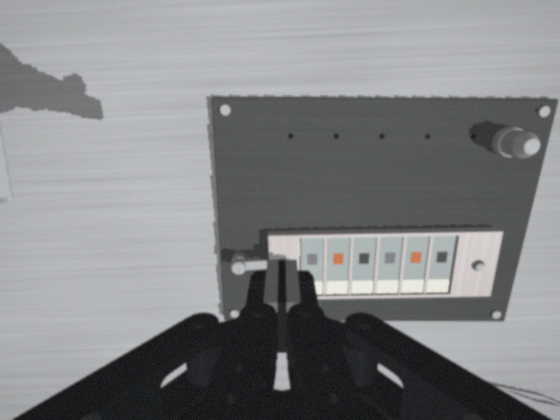

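The leaf now runs from the collar at (239,267) straight onto the tray's end at (268,265), along the tray. The tray's edges are at the same pixels as before, and the robot is clear.

```bash
python3 -c "
from bench import *
print(hand_in())"
```

```text
the job is handed in; nothing more can be done
None
```

I handed the job in at about 31 s: the tray was pushed home and held on the stop at 7–8 N for about 1.5 s, then the clip was turned along the tray over its end (about 1.5 rad), and the last picture showed the tray still in place; no verdict came back.

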